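# Find the nozzle with play and move it to the rework block

## Task

One of the four filling nozzles standing in the long rack is worn and has play in its socket; the other three fit closely. Take them one after another by the barrel and gently wiggle them side to side in their sockets, reading the force so as not to pry hard and without drawing a tight one out, until you have felt which is loose. Then lift the loose one out and set it gently in the socket of the small square rework block, upright and fully home, leaving the tight nozzles seated and all other things where they are.

Things in the scene. Friction and masses are not known exactly. Their poses are not given: they have to be found in the camera images.
- rack: Long aluminium nozzle rack, 56 x 270 x 45 mm, fixed; origin at the centre of its underside, y along its length, z up. Four round through sockets, bore 17 mm, at y = +105, +35, -35, -105 mm (stations 1 to 4). Hidden shanks are 30 mm long, 16 mm dia, but 10 mm on the worn nozzle, at any station: a tight one gives about 0.5 mm each way, the worn one slides 3.5 mm (7 mm end to end).
- rework_socket (a point): Centre of the mouth of the one round through socket (bore 13 mm, mouth chamfered 1.5 mm) in the top face of the rework block, a small square aluminium block 64 x 64 x 45 mm screwed to the table; z up. A nozzle that is fully home has its flange flat on this face.
- station1 (a point): Station 1 of the rack: the point on its socket's axis half-way up the barrel of the nozzle standing there, 28 mm above the rack's top and the nozzle's flange underside. All four steel nozzles (about 0.15 kg) look alike: flange 32 mm dia x 6 mm resting on the rack, barrel 22 mm dia from 6 to 46 mm above the flange's underside, spout 10 mm dia up to 62 mm.
- station2 (a point): Station 2 of the rack: the point on its socket's axis half-way up the barrel of the nozzle standing there, 28 mm above the rack's top and the nozzle's flange underside. All four steel nozzles (about 0.15 kg) look alike: flange 32 mm dia x 6 mm resting on the rack, barrel 22 mm dia from 6 to 46 mm above the flange's underside, spout 10 mm dia up to 62 mm.
- station3 (a point): Station 3 of the rack: the point on its socket's axis half-way up the barrel of the nozzle standing there, 28 mm above the rack's top and the nozzle's flange underside. All four steel nozzles (about 0.15 kg) look alike: flange 32 mm dia x 6 mm resting on the rack, barrel 22 mm dia from 6 to 46 mm above the flange's underside, spout 10 mm dia up to 62 mm.
- station4 (a point): Station 4 of the rack: the point on its socket's axis half-way up the barrel of the nozzle standing there, 28 mm above the rack's top and the nozzle's flange underside. All four steel nozzles (about 0.15 kg) look alike: flange 32 mm dia x 6 mm resting on the rack, barrel 22 mm dia from 6 to 46 mm above the flange's underside, spout 10 mm dia up to 62 mm.
- screwdriver: Bystander: red-handled screwdriver, 28 x 194 x 25 mm; origin at the centre of its underside.
- marker: Bystander: marker pen, 17 x 133 x 16 mm; origin at the centre of its underside.
- spanner: Bystander: open-ended spanner, 33 x 188 x 6 mm; origin at the centre of its underside.
- beaker: Bystander: small white dosing cup, 58 mm dia x 61 mm; origin at the centre of its underside.
- tape_roll: Bystander: roll of tape, 103 mm dia x 48 mm; origin at the centre of its underside.
- seal_ring: Bystander: white seal ring, 43 mm dia x 8 mm; origin at the centre of its underside.
- ferrule: Bystander: white flanged ferrule, 50 mm dia x 30 mm; origin at the centre of its underside.

How it is judged:
By the outcome, as a careful person would: the job done as asked, in the order asked, and still so for the second after the job is handed in, with the robot touching nothing.
It also fails if it takes over 72 s, if anything falls off the work surface, if the arm or the gripper's body presses on something with over 40 N, if the wrist force passes 120 N, or if a joint passes its speed limit or range.

## Robot

A 7-joint arm with a two-finger parallel gripper is mounted at the origin on a cart in front of the work surface, level with it; the furniture and walls round the work are solid. World frame = base frame: x ahead of the robot, y to its left, z up, the work surface at z = 0. Lengths are in m, angles in degrees, forces in N, time in s.
With the tool pointing down it reaches from about 0.425 to 0.875 m from the base axis. Payload 4.7 kg.
Tool frame: the origin (TCP) lies at the very end of the fingers, on their centre line; the grasp point (between the pads) lies 19 mm behind it; z points along the fingers, y is the line along which they close (so a half turn about z gives the same grasp; the last joint's range is limited). The gripper opens to 87 mm and grips with 3 to 60 N. Pads are 19 mm wide; open, the fingers measure 117 mm over their backs; the gripper's body (75 mm by 190 mm) begins 51 mm behind the grasp point.
Start: joints at [-69.15, 18.392, -4.016, 83.108, 1.295, 78.541, -3.26], TCP at [0.223, 0.611, 0.223] pointing down, gripper open.
Joint ranges: [-163.93, 163.93], [-17.29, 119.83], [-79.2, 71.16], [3.27, 140.29], [-89.18, 269.18], [5.43, 117.66], [-154.24, 154.24]. Speed limits (degrees/s): [147.25, 147.25, 180, 180, 180, 180, 180].

## Interface

Orientations are given as [roll, pitch, yaw] about the fixed x, y, z axes, in that order (R = Rz(yaw) Ry(pitch) Rx(roll)).
In Python, from cell import get_obs, eyes, env gives the robot as it stands.
- The arm moves only by the tool servo_tool, never from a script. Its argument "series" is a list that holds one entry, the list of rows, each a list of 7 numbers: the shift along the tool's x, y, z in units of 300 mm (1.0 is 300 mm), then the turn, a rotation vector about the tool's x, y, z in units of pi rad (1.0 is pi rad), then the opening, from 0 (shut) to 1 (fully open). In form: [[[tx, ty, tz, wx, wy, wz, gripper], ...]]. A call has 1 to 12 rows; each row is the pose to reach, as a shift and turn from the pose commanded when the call began, along the tool's axes at that moment, turning the shorter way round; what a row does not reach only later rows make up. A row lasts 1/12 s, in which the tool goes at most 41.7 mm and 7.16 degrees, less where a joint would pass 70% of its speed; a pose out of reach is approached as far as the arm can. A call with a number of a shift or a turn outside -1 to 1 is refused whole. A call with a gripper value outside its range is refused whole. The fingers move at their own pace and stop on an object; "grip_force" is the grip in N (left out, the last holds). Time passes only in rows, so rows that repeat a pose let the fingers close. It gives the time, the measured TCP pose, the force, the opening and the grip force at its end, in the units of the state.
- get_obs(): the state, without advancing time (a new reading comes with each control period).
- eyes.read_camera(name): name is "side" or "top" or "wrist"; returns a dict with "frame" (420x560x3 uint8, red, green, blue), "depth" (420x560 float32, m along the optical axis (not along the pixel's ray), 0 where there is no reading), "fx", "fy", "cx", "cy" (pixels), "origin" and "rotation" of the camera in the world; the wrist camera has in their place "mount" (4x4, takes a point from camera to tool coordinates, whose origin is the TCP and whose axes are the flange's). Camera axes: x right, y down, z forward; pixel columns grow to the right and rows downward; lengths in m; the calibration is good to about 2 mm. A picture is of the moment at which its call begins: read the wrist's pose just before it.
- env.sign_off(): hands the job in; it is judged then, once.
The state is a dict: "time_s": time; "qpos": joint angles; "joint_velocities": joint speeds; "effort": joint torques, N m; "tool_pos": TCP position; "tool_rot": TCP orientation; "force": force on the tool from outside, world axes, zero at the start; "wrist_torque": the same for the moment, N m; "grip_width": finger opening in m; "grasp_force": force on a finger pad.
Only numpy, scipy, OpenCV 4.12 (cv2) and the standard library are available. Lean on these libraries where they do the work, as an engineer would, in place of code of your own. Each camera call takes 0.05 s, during which the arm holds its last target. There are 200 camera calls.

## Working session

There is one attempt and no reset: what is moved stays moved. The work goes in short steps, Python scripts to look and compute and a tool call to move; the robot and the scene stay as the last step left them, time stands still between calls to the robot, and variables do not carry over. Pictures are saved under pics/ and viewed, at most 10 in all, crops included, and the job is handed in when it is done.

Besides the shell and the picture viewer there is one more tool, called after "Emit:" as name(argument=value, ...) on one line, values as JSON. servo_tool: Moves the arm, as the interface text tells. Shifts and turns lie within -1 to 1; 1 stands for 300 mm of shift or pi rad of turn. Its arguments: {"type":"object","properties":{"series":{"type":"array"},"grip_force":{"type":"number"}},"required":["series"]}

```bash
ls; mkdir -p pics; python3 - <<'E'
from cell import get_obs, eyes, env
import cv2,numpy as np
o=get_obs();print(o)
for n in ["top","side"]:
    c=eyes.read_camera(n)
    np.savez(f"pics/{n}0.npz",**{k:np.asarray(v) for k,v in c.items()})
    cv2.imwrite(f"pics/{n}0.png",c["frame"][:,:,::-1])
    print(n,c["fx"],c["cx"],c["cy"],c["origin"],c["rotation"])
E
```

```text
pics
{'time_s': 0.0, 'qpos': array([-69.15049525,  18.43916927,  -4.01418312,  83.17492122,
         1.29552312,  78.54261414,  -3.26001357]), 'joint_velocities': array([-0.02313528,  0.14134162,  0.00259831,  0.00354939,  0.03122825,
        0.08436213,  0.08583348]), 'effort': array([ 1.76059707e-04, -4.91289246e+01, -4.03486155e-01, -3.12523091e+01,
       -6.36083423e-02,  4.38966625e-02,  1.97577883e-04]), 'tool_pos': array([0.22262851, 0.61008282, 0.22145995]), 'tool_rot': array([-1.79888565e+02,  6.80477916e-03,  1.59959063e+02]), 'force': array([ 0.7012875 , -0.10690946, -0.6186371 ]), 'wrist_torque': array([ 0.00534887, -0.02325259, -0.05292769]), 'grasp_force': 0.0, 'grip_width': 0.08687513881384627}
top 509.90618613500686 278.35136251558265 206.52795330994022 [ 0.37773812 -0.04755061  1.4319582 ] [-173.31180291   -0.74185338  -89.06965643]
side 480.5178908982814 290.38183775950523 200.7186668659934 [0.273658   1.03035793 0.97292245] [-128.73446974    0.80270245 -166.90597092]
```

View pics/top0.png

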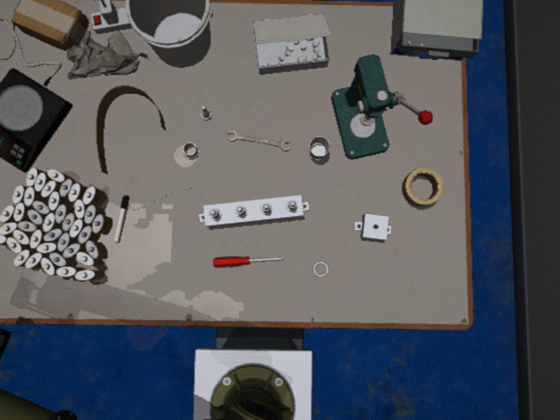

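View pics/side0.png

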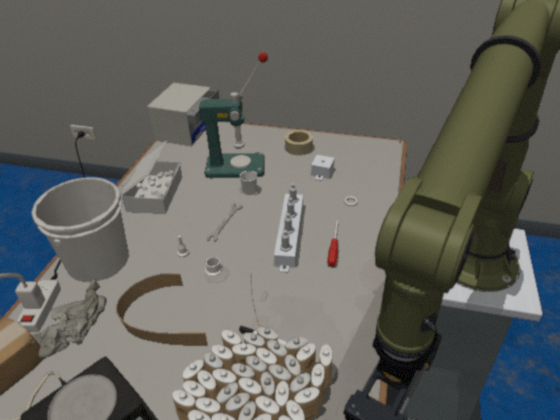

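The top view shows the rack at about (200–308, 210), with nozzles at (215,215), (241,211), (266,209) and (292,206). The rework block is at (376,227). The side view agrees with this.

```bash
cat > h.py <<'E'
import numpy as np,cv2
from scipy.spatial.transform import Rotation as R
def rot(e): return R.from_euler('xyz',e,degrees=True).as_matrix()
def cloud(c):
    d=np.asarray(c["depth"]);v,u=np.mgrid[:d.shape[0],:d.shape[1]]
    p=np.dstack([(u-c["cx"])/c["fx"]*d,(v-c["cy"])/c["fy"]*d,d])
    if "mount" in c: M=c["T"]@c["mount"]
    else: M=np.eye(4);M[:3,:3]=rot(c["rotation"]) if np.size(c["rotation"])==3 else c["rotation"];M[:3,3]=c["origin"]
    return p@M[:3,:3].T+M[:3,3]
def ray(c,u,v,z):
    M=np.eye(4)
    if "mount" in c: M=c["T"]@c["mount"]
    else: M[:3,:3]=rot(c["rotation"]);M[:3,3]=c["origin"]
    r=M[:3,:3]@np.array([(u-c["cx"])/c["fx"],(v-c["cy"])/c["fy"],1]);o=M[:3,3]
    return o+r*(z-o[2])/r[2]
def T(o):
    M=np.eye(4);M[:3,:3]=rot(o["tool_rot"]);M[:3,3]=o["tool_pos"];return M
E
python3 - <<'E'
from h import *
c=dict(np.load("pics/top0.npz"));P=cloud(c)
print("table z",np.median(P[240:300,120:200,2]))
for nm,(u0,u1,v0,v1) in dict(rack=(190,320,190,235),block=(350,400,205,250)).items():
    Q=P[v0:v1,u0:u1]
    m=(Q[...,2]>.037)&(Q[...,2]<.055)
    print(nm,m.sum(),np.median(Q[m][:,2]),cv2.minAreaRect((Q[m][:,:2]*1000).astype(np.float32)))
    h=Q[...,2]>.06
    n,l,s,ce=cv2.connectedComponentsWithStats(h.astype(np.uint8))
    for i in range(1,n):
        q=Q[l==i]; print(s[i,4],ce[i]+[u0,v0],q.mean(0),q[:,2].max(), q[q[:,2]>q[:,2].max()-.006].mean(0))
# bystanders heights
for n,(u,v) in dict(beaker=(319,149),tape=(423,187),press=(372,80),screwd=(230,262),blockc=(376,227)).items(): print(n,P[v,u], P[v-8:v+9,u-8:u+9,2].max())
E
cd pics; python3 -c "
import cv2
a=cv2.imread('top0.png')[180:260,190:410];cv2.imwrite('crop0.png',cv2.resize(a,None,fx=3.6,fy=3.6,interpolation=cv2.INTER_CUBIC))"
```

```text
table z -0.0011492834690267628
rack 1751 0.04481884290100724 ((529.9820556640625, 5.708831787109375), (56.645477294921875, 270.5931701660156), 7.171421051025391)
1 [240. 191.] [ 0.37773812 -0.04755061  1.4319582 ] 1.4319581973501425 [ 0.37773812 -0.04755061  1.4319582 ]
1 [313. 191.] [ 0.37773812 -0.04755061  1.4319582 ] 1.4319581973501425 [ 0.37773812 -0.04755061  1.4319582 ]
1 [236. 197.] [ 0.37773812 -0.04755061  1.4319582 ] 1.4319581973501425 [ 0.37773812 -0.04755061  1.4319582 ]
1 [245. 196.] [ 0.37773812 -0.04755061  1.4319582 ] 1.4319581973501425 [ 0.37773812 -0.04755061  1.4319582 ]
1 [210. 198.] [ 0.37773812 -0.04755061  1.4319582 ] 1.4319581973501425 [ 0.37773812 -0.04755061  1.4319582 ]
1 [238. 199.] [ 0.37773812 -0.04755061  1.4319582 ] 1.4319581973501425 [ 0.37773812 -0.04755061  1.4319582 ]
1 [254. 198.] [ 0.37773812 -0.04755061  1.4319582 ] 1.4319581973501425 [ 0.37773812 -0.04755061  1.4319582 ]
63 [291.77777778 204.57142857] [ 0.54118705 -0.09787705  0.09014302] 0.11136370955452013 [ 0.54359064 -0.09859403  0.10845058]
1 [211. 203.] [ 0.37773812 -0.04755061  1.431958
[... 3223 characters left out ...]
 ] 1.4319581973501425 [ 0.37773812 -0.04755061  1.4319582 ]
1 [390. 234.] [ 0.37773812 -0.04755061  1.4319582 ] 1.4319581973501425 [ 0.37773812 -0.04755061  1.4319582 ]
1 [364. 240.] [ 0.37773812 -0.04755061  1.4319582 ] 1.4319581973501425 [ 0.37773812 -0.04755061  1.4319582 ]
1 [391. 239.] [ 0.37773812 -0.04755061  1.4319582 ] 1.4319581973501425 [ 0.37773812 -0.04755061  1.4319582 ]
beaker [ 0.71245355 -0.17660805  0.00725418] 1.4319581973501425
tape [ 0.60870306 -0.47369006  0.00382551] 0.04661311847683791
press [ 0.82613531 -0.28054791  0.25375819] 0.261896586226656
screwd [0.38765053 0.06700129 0.02379604] 1.4319581973501425
blockc [ 0.4909385  -0.335351    0.02182252] 1.4319581973501425
```

View pics/crop0.png

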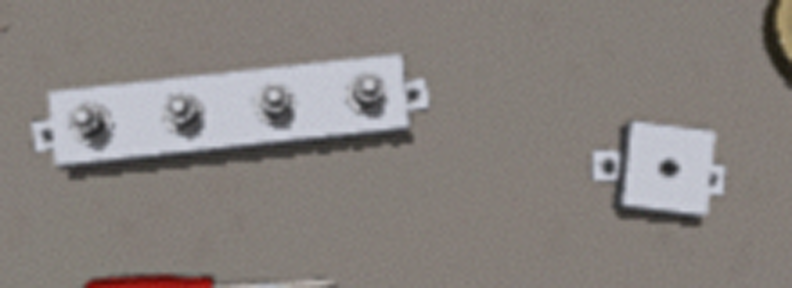

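```bash
cat >> h.py <<'E'
def go(o,pos,rpy=None):
    "tool-frame shift and turn in move units"
    M=T(o);s=M[:3,:3].T@(np.array(pos)-M[:3,3])/.3
    w=R.from_matrix(M[:3,:3].T@(rot(rpy) if rpy is not None else M[:3,:3])).as_rotvec()/np.pi
    return np.round(s,4),np.round(w,4)
E
python3 -c "
from h import *;from cell import get_obs
o=get_obs();print(go(o,(.517,.109,.21),(180,0,97.2)));print(go(o,(.37,.36,.22),(180,0,128)))"
```

```text
(array([-1.4942, -1.2332,  0.0408]), array([-5.000e-04,  3.000e-04,  3.487e-01]))
(array([-0.7472, -0.6151,  0.0064]), array([-0.0005,  0.0002,  0.1776]))
```

Emit:
servo_tool(series=[[[-0.08,-0.065,0,0,0,0.02,1],[-0.16,-0.13,0,0,0,0.04,1],[-0.25,-0.205,0,0,0,0.06,1],[-0.34,-0.28,0,0,0,0.08,1],[-0.43,-0.355,0,0,0,0.1,1],[-0.52,-0.43,0,0,0,0.12,1],[-0.61,-0.505,0,0,0,0.145,1],[-0.7,-0.575,0,0,0,0.165,1],[-0.745,-0.615,0,0,0,0.178,1]]])

```text
time_s: 0.85
tool_pos: [0.3721, 0.3564, 0.2224]
tool_rot: [-180.0, 0.1, 127.5]
force: [0.2, -0.3, 1.1]
grip_width: 0.087
grasp_force: 0.0
```

```bash
python3 -c "
from h import *;from cell import get_obs
o=get_obs();print(o['time_s'],o['tool_pos'],o['tool_rot'],o['qpos'],go(o,(.517,.109,.21),(180,0,97.2)))"
```

```text
0.85 [0.37211952 0.35638782 0.22237861] [-1.79978656e+02  9.80544009e-02  1.27457136e+02] [-54.76695778   1.88934306   8.18395705 102.3486029   -0.18099465
  75.81798184  -9.08578542] (array([-0.9482, -0.1181,  0.0429]), array([0.    , 0.0006, 0.1681]))
```

Emit:
servo_tool(series=[[[-0.1,-0.01,0,0,0,0.02,1],[-0.2,-0.025,0,0,0,0.04,1],[-0.31,-0.04,0,0,0,0.06,1],[-0.43,-0.05,0,0,0,0.08,1],[-0.55,-0.065,0.01,0,0,0.1,1],[-0.67,-0.08,0.02,0,0,0.12,1],[-0.79,-0.1,0.03,0,0,0.14,1],[-0.88,-0.11,0.04,0,0,0.16,1],[-0.948,-0.118,0.043,0,0.0006,0.168,1],[-0.948,-0.118,0.043,0,0.0006,0.168,1],[-0.948,-0.118,0.043,0,0.0006,0.168,1]]])

```text
time_s: 1.77
tool_pos: [0.5165, 0.1146, 0.2094]
tool_rot: [-179.9, -0.1, 97.7]
force: [0.3, 0.6, 0.2]
grip_width: 0.0866
grasp_force: 0.0
```

```bash
python3 - <<'E'
from h import *;from cell import get_obs,eyes
o=get_obs();c=eyes.read_camera("wrist");c["T"]=T(o);print(o['tool_pos'],o['tool_rot'],c["mount"])
np.savez("pics/w1.npz",**{k:np.asarray(v) for k,v in c.items()})
cv2.imwrite("pics/w1.png",c["frame"][:,:,::-1])
print(go(o,(.517,.109,.21),(180,0,97.2)))
P=cloud(c)
z=P[...,2]; d=np.asarray(c["depth"])>0
m=d&(z>.095)&(z<.115)
n,l,s,ce=cv2.connectedComponentsWithStats(m.astype(np.uint8))
for i in range(1,n):
    if s[i,4]>20: q=P[l==i];print(s[i],ce[i],np.median(q,0))
m=d&(z>.04)&(z<.048); print(cv2.minAreaRect((P[m][:,:2]*1000).astype(np.float32)),np.median(P[m][:,2]))
E
```

```text
[0.51652652 0.11459669 0.20942154] [-1.79937633e+02 -1.30764381e-01  9.76505517e+01] [[ 1.95046784e-04 -9.53672356e-01 -3.00847135e-01  8.31809387e-02]
 [ 9.99999970e-01  2.30640858e-04 -8.27963109e-05 -1.53957920e-03]
 [ 1.48348194e-04 -3.00847110e-01  9.53672373e-01 -1.62825934e-01]
 [ 0.00000000e+00  0.00000000e+00  0.00000000e+00  1.00000000e+00]]
(array([-0.0187, -0.0009, -0.002 ]), array([-0.0003, -0.0007,  0.0025]))
[275 205  14  16 164] [281.56707317 212.3597561 ] [0.51521661 0.11289306 0.10664704]
[275 272  12  18 156] [280.86538462 280.76282051] [0.52368892 0.04426877 0.10572979]
[275 332  12  17 151] [280.43046358 340.34437086] [ 0.53285255 -0.02470283  0.10459252]
((642.4693603515625, 80.3143310546875), (382.474365234375, 239.37371826171875), 25.530969619750977) 0.04548180064415852
```

View pics/w1.png

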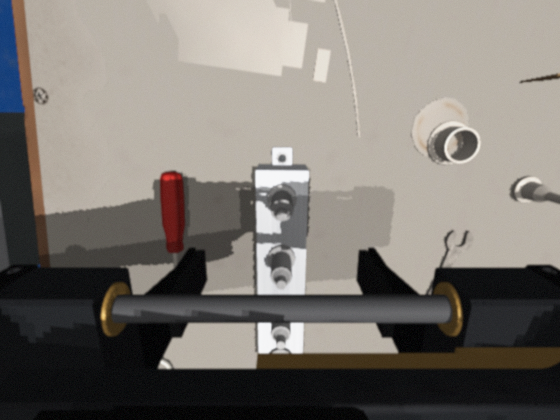

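```bash
cat > st.py <<'E'
import sys
from h import *;from cell import get_obs
o=get_obs();print(round(o['time_s'],2),o['tool_pos'].round(4),o['tool_rot'].round(2),'f',o['force'].round(2),'tq',o['wrist_torque'].round(2),o['grip_width'],round(o['grasp_force'],1))
if len(sys.argv)>3: print(go(o,[float(a) for a in sys.argv[1:4]],(180,0,float(sys.argv[4]) if len(sys.argv)>4 else 97.2)))
E
python3 st.py .516 .109 .056
```

```text
1.82 [0.516  0.116  0.2094] [-1.7993e+02 -1.6000e-01  9.7790e+01] f [ 0.5   0.24 -0.07] tq [-0.04  0.04  0.03] 0.0867138929196632 0.0
(array([-0.0246, -0.0027,  0.5114]), array([-0.0004, -0.0009,  0.0033]))
```

Emit:
servo_tool(series=[[[-0.0246,-0.0027,0.05,0,0,0.003,0.6],[-0.0246,-0.0027,0.1,0,0,0.003,0.6],[-0.0246,-0.0027,0.15,0,0,0.003,0.6],[-0.0246,-0.0027,0.2,0,0,0.003,0.6],[-0.0246,-0.0027,0.25,0,0,0.003,0.6],[-0.0246,-0.0027,0.25,0,0,0.003,0.6],[-0.0246,-0.0027,0.25,0,0,0.003,0.6],[-0.0246,-0.0027,0.25,0,0,0.003,0.6]]])

```text
time_s: 2.48
tool_pos: [0.5167, 0.1088, 0.1355]
tool_rot: [180.0, -0.1, 97.3]
force: [0.5, -0.7, -0.3]
grip_width: 0.053
grasp_force: 0.0
```

```bash
python3 st.py .516 .109 .056
```

```text
2.48 [0.5167 0.1088 0.1355] [ 1.7997e+02 -1.4000e-01  9.7280e+01] f [ 0.52 -0.68 -0.3 ] tq [-0.11  0.02 -0.04] 0.05304561263773307 0.0
(array([ 0.0003, -0.0024,  0.2651]), array([ 0.0002, -0.0008,  0.0004]))
```

Emit:
servo_tool(series=[[[0,-0.0024,0.06,0,0,0,0.6],[0,-0.0024,0.12,0,0,0,0.6],[0,-0.0024,0.18,0,0,0,0.6],[0,-0.0024,0.23,0,0,0,0.6],[0,-0.0024,0.262,0,0,0,0.6],[0,-0.0024,0.262,0,0,0,0.6],[0,-0.0024,0.262,0,0,0,0.6]]])

```text
time_s: 3.07
tool_pos: [0.5161, 0.1077, 0.0567]
tool_rot: [180.0, -0.1, 97.2]
force: [0.0, 0.4, 0.0]
grip_width: 0.0525
grasp_force: 0.0
```

Emit:
servo_tool(series=[[[0,0,0,0,0,0,0.4],[0,0,0,0,0,0,0.3],[0,0,0,0,0,0,0.2],[0,0,0,0,0,0,0.2],[0,0,0,0,0,0,0.2],[0,0,0,0,0,0,0.2],[0,0,0,0,0,0,0.2]]], grip_force=12)

```text
time_s: 3.65
tool_pos: [0.5164, 0.1075, 0.0564]
tool_rot: [179.9, -0.1, 97.1]
force: [1.1, 0.2, 0.6]
grip_width: 0.0206
grasp_force: 12.0
```

```bash
python3 st.py .516 .109 .056
```

```text
3.65 [0.5164 0.1075 0.0564] [ 1.7995e+02 -1.2000e-01  9.7140e+01] f [1.05 0.15 0.64] tq [-0.03 -0.17  0.04] 0.020633427825654794 12.0
(array([ 0.0051, -0.0006,  0.0014]), array([ 0.0003, -0.0006, -0.0003]))
```

Emit:
servo_tool(series=[[[0,0.0025,0,0,0,0,0.2],[0,0.005,0,0,0,0,0.2],[0,0.0067,0,0,0,0,0.2],[0,0.0067,0,0,0,0,0.2],[0,0.0067,0,0,0,0,0.2]]])

```text
time_s: 4.07
tool_pos: [0.5165, 0.1075, 0.0564]
tool_rot: [-179.8, -0.1, 97.1]
force: [-4.5, -0.9, 7.0]
grip_width: 0.0205
grasp_force: 12.0
```

Emit:
servo_tool(series=[[[0,-0.003,0,0,0,0,0.2],[0,-0.006,0,0,0,0,0.2],[0,-0.009,0,0,0,0,0.2],[0,-0.0133,0,0,0,0,0.2],[0,-0.0133,0,0,0,0,0.2],[0,-0.0133,0,0,0,0,0.2]]])

```text
time_s: 4.57
tool_pos: [0.5145, 0.1073, 0.0564]
tool_rot: [179.9, -0.1, 97.1]
force: [3.0, 0.4, 2.6]
grip_width: 0.0205
grasp_force: 12.0
```

Emit:
servo_tool(series=[[[0,-0.003,0,0,0,0,0.2],[0,-0.006,0,0,0,0,0.2],[0,-0.0067,0,0,0,0,0.2],[0,-0.0067,0,0,0,0,0.2],[0,-0.0067,0,0,0,0,0.2]]])

```text
time_s: 4.98
tool_pos: [0.5134, 0.1071, 0.0565]
tool_rot: [179.8, -0.1, 97.1]
force: [5.7, 0.8, 0.6]
grip_width: 0.0204
grasp_force: 12.0
```

Emit:
servo_tool(series=[[[0.004,0.0067,0,0,0,0,0.2],[0.008,0.0067,0,0,0,0,0.2],[0.01,0.0067,0,0,0,0,0.2],[0.01,0.0067,0,0,0,0,0.2],[0.01,0.0067,0,0,0,0,0.2]]])

```text
time_s: 5.4
tool_pos: [0.5137, 0.1075, 0.0564]
tool_rot: [-179.9, 0.1, 97.1]
force: [2.1, -5.3, 5.9]
grip_width: 0.0204
grasp_force: 12.0
```

Emit:
servo_tool(series=[[[-0.006,0,0,0,0,0,0.2],[-0.012,0,0,0,0,0,0.2],[-0.018,0,0,0,0,0,0.2],[-0.02,0,0,0,0,0,0.2],[-0.02,0,0,0,0,0,0.2],[-0.02,0,0,0,0,0,0.2]]])

```text
time_s: 5.9
tool_pos: [0.5138, 0.1069, 0.0564]
tool_rot: [-180.0, -0.3, 97.2]
force: [0.6, 5.4, 5.2]
grip_width: 0.0204
grasp_force: 12.0
```

Emit:
servo_tool(series=[[[0.01,0.0067,0,0,0,0,0.3],[0.01,0.0067,0,0,0,0,0.5],[0.01,0.0067,0,0,0,0,0.6],[0.01,0.0067,0,0,0,0,0.6],[0.01,0.0067,0,0,0,0,0.6]]])

```text
time_s: 6.32
tool_pos: [0.5151, 0.1068, 0.0555]
tool_rot: [-179.9, -0.1, 97.1]
force: [-0.4, -0.9, -0.3]
grip_width: 0.0451
grasp_force: 0.0
```

```bash
python3 st.py .525 .0395 .057
```

```text
6.32 [0.5151 0.1068 0.0555] [-1.7988e+02 -7.0000e-02  9.7110e+01] f [-0.45 -0.87 -0.29] tq [-0.08  0.03  0.01] 0.04513952996997725 0.0
(array([-0.2268,  0.0049, -0.0054]), array([-0.0006, -0.0004, -0.0005]))
```

Emit:
servo_tool(series=[[[-0.05,0.005,-0.01,0,0,0,0.6],[-0.11,0.005,-0.01,0,0,0,0.6],[-0.17,0.005,-0.008,0,0,0,0.6],[-0.21,0.005,-0.006,0,0,0,0.6],[-0.227,0.005,-0.005,0,0,0,0.6],[-0.227,0.005,-0.005,0,0,0,0.6],[-0.227,0.005,-0.005,0,0,0,0.6],[-0.227,0.005,-0.005,0,0,0,0.6]]])

```text
time_s: 6.98
tool_pos: [0.5255, 0.0411, 0.0573]
tool_rot: [-180.0, -0.1, 97.2]
force: [0.9, 0.6, 0.0]
grip_width: 0.0521
grasp_force: 0.0
```

Emit:
servo_tool(series=[[[0,0,0,0,0,0,0.4],[0,0,0,0,0,0,0.3],[0,0,0,0,0,0,0.2],[0,0,0,0,0,0,0.2],[0,0,0,0,0,0,0.2],[0,0,0,0,0,0,0.2],[0,0,0,0,0,0,0.2]]])

```text
time_s: 7.57
tool_pos: [0.5258, 0.04, 0.0575]
tool_rot: [-180.0, -0.1, 97.1]
force: [0.7, -0.2, -0.1]
grip_width: 0.0204
grasp_force: 12.0
```

Emit:
servo_tool(series=[[[0.004,0,0,0,0,0,0.2],[0.008,0,0,0,0,0,0.2],[0.01,0,0,0,0,0,0.2],[0.01,0,0,0,0,0,0.2],[0.01,0,0,0,0,0,0.2]]])

```text
time_s: 7.98
tool_pos: [0.5257, 0.0412, 0.0576]
tool_rot: [-180.0, 0.0, 97.1]
force: [0.5, -5.4, 1.2]
grip_width: 0.0208
grasp_force: 12.0
```

Emit:
servo_tool(series=[[[-0.006,0,0,0,0,0,0.2],[-0.012,0,0,0,0,0,0.2],[-0.018,0,0,0,0,0,0.2],[-0.02,0,0,0,0,0,0.2],[-0.02,0,0,0,0,0,0.2],[-0.02,0,0,0,0,0,0.2]]])

```text
time_s: 8.48
tool_pos: [0.5259, 0.039, 0.0576]
tool_rot: [-180.0, -0.2, 97.2]
force: [-1.3, 5.3, 2.2]
grip_width: 0.0209
grasp_force: 12.0
```

Emit:
servo_tool(series=[[[0.01,0,0,0,0,0,0.3],[0.01,0,0,0,0,0,0.5],[0.01,0,0,0,0,0,0.6],[0.01,0,0,0,0,0,0.6],[0.01,0,0,0,0,0,0.6]]])

```text
time_s: 8.9
tool_pos: [0.5257, 0.0393, 0.0573]
tool_rot: [-180.0, -0.1, 97.1]
force: [-0.3, -0.6, -0.1]
grip_width: 0.0449
grasp_force: 0.0
```

```bash
python3 st.py .5337 -.0295 .057
```

```text
8.9 [0.5257 0.0393 0.0573] [-1.7997e+02 -7.0000e-02  9.7100e+01] f [-0.35 -0.6  -0.11] tq [-0.05  0.02 -0.03] 0.0448606286291754 0.0
(array([-0.2309, -0.002 ,  0.0008]), array([-0.0002, -0.0004, -0.0005]))
```

Emit:
servo_tool(series=[[[-0.05,-0.002,0,0,0,0,0.6],[-0.11,-0.002,0,0,0,0,0.6],[-0.17,-0.002,0,0,0,0,0.6],[-0.21,-0.002,0,0,0,0,0.6],[-0.231,-0.002,0,0,0,0,0.6],[-0.231,-0.002,0,0,0,0,0.6],[-0.231,-0.002,0,0,0,0,0.6],[-0.231,-0.002,0,0,0,0,0.6]]])

```text
time_s: 9.57
tool_pos: [0.5337, -0.0277, 0.0572]
tool_rot: [-180.0, -0.1, 97.2]
force: [0.2, 0.0, 0.0]
grip_width: 0.0519
grasp_force: 0.0
```

Emit:
servo_tool(series=[[[0,0,0,0,0,0,0.4],[0,0,0,0,0,0,0.3],[0,0,0,0,0,0,0.2],[0,0,0,0,0,0,0.2],[0,0,0,0,0,0,0.2],[0,0,0,0,0,0,0.2],[0,0,0,0,0,0,0.2]]])

```text
time_s: 10.15
tool_pos: [0.5341, -0.0287, 0.0574]
tool_rot: [180.0, -0.1, 97.1]
force: [1.5, 0.5, -0.4]
grip_width: 0.0206
grasp_force: 12.0
```

Emit:
servo_tool(series=[[[0.004,0,0,0,0,0,0.2],[0.008,0,0,0,0,0,0.2],[0.01,0,0,0,0,0,0.2],[0.01,0,0,0,0,0,0.2],[0.01,0,0,0,0,0,0.2]]])

```text
time_s: 10.57
tool_pos: [0.5339, -0.0277, 0.0576]
tool_rot: [180.0, 0.0, 97.1]
force: [1.4, -4.1, 0.6]
grip_width: 0.0204
grasp_force: 12.0
```

Emit:
servo_tool(series=[[[-0.006,0,0,0,0,0,0.2],[-0.012,0,0,0,0,0,0.2],[-0.018,0,0,0,0,0,0.2],[-0.02,0,0,0,0,0,0.2],[-0.02,0,0,0,0,0,0.2],[-0.02,0,0,0,0,0,0.2]]])

```text
time_s: 11.07
tool_pos: [0.5341, -0.0294, 0.0574]
tool_rot: [-180.0, -0.3, 97.2]
force: [-0.6, 5.2, 2.5]
grip_width: 0.0207
grasp_force: 12.0
```

Station 3 moved 1.7 mm at about 5 N, so it is tight. Next is station 4.

Emit:
servo_tool(series=[[[0.01,0,0,0,0,0,0.3],[0.01,0,0,0,0,0,0.5],[0.01,0,0,0,0,0,0.6],[0.01,0,0,0,0,0,0.6],[0.01,0,0,0,0,0,0.6]]])

```text
time_s: 11.48
tool_pos: [0.5335, -0.0294, 0.0571]
tool_rot: [-179.9, -0.1, 97.1]
force: [1.0, -0.7, 0.7]
grip_width: 0.045
grasp_force: 0.0
```

```bash
python3 st.py .543 -.0985 .057
```

```text
11.48 [ 0.5335 -0.0294  0.0571] [-1.7994e+02 -8.0000e-02  9.7110e+01] f [ 1.   -0.69  0.74] tq [-0.13  0.04 -0.  ] 0.044960816571632575 0.0
(array([-2.324e-01,  2.900e-03,  1.000e-04]), array([-0.0003, -0.0004, -0.0005]))
```

Emit:
servo_tool(series=[[[-0.05,0.003,0,0,0,0,0.6],[-0.11,0.003,0,0,0,0,0.6],[-0.17,0.003,0,0,0,0,0.6],[-0.21,0.003,0,0,0,0,0.6],[-0.232,0.003,0,0,0,0,0.6],[-0.232,0.003,0,0,0,0,0.6],[-0.232,0.003,0,0,0,0,0.6],[-0.232,0.003,0,0,0,0,0.6]]])

```text
time_s: 12.15
tool_pos: [0.5432, -0.0967, 0.057]
tool_rot: [-180.0, -0.1, 97.2]
force: [0.7, 0.2, -0.3]
grip_width: 0.0522
grasp_force: 0.0
```

Emit:
servo_tool(series=[[[0,0,0,0,0,0,0.4],[0,0,0,0,0,0,0.3],[0,0,0,0,0,0,0.2],[0,0,0,0,0,0,0.2],[0,0,0,0,0,0,0.2],[0,0,0,0,0,0,0.2],[0,0,0,0,0,0,0.2]]])

```text
time_s: 12.73
tool_pos: [0.5432, -0.0977, 0.0572]
tool_rot: [-180.0, -0.1, 97.1]
force: [-0.2, -0.3, 0.6]
grip_width: 0.0205
grasp_force: 12.0
```

Emit:
servo_tool(series=[[[0.004,0,0,0,0,0,0.2],[0.008,0,0,0,0,0,0.2],[0.01,0,0,0,0,0,0.2],[0.01,0,0,0,0,0,0.2],[0.01,0,0,0,0,0,0.2]]])

```text
time_s: 13.15
tool_pos: [0.5431, -0.0966, 0.0574]
tool_rot: [180.0, 0.0, 97.1]
force: [0.6, -5.6, 1.1]
grip_width: 0.0205
grasp_force: 12.0
```

Emit:
servo_tool(series=[[[-0.006,0,0,0,0,0,0.2],[-0.012,0,0,0,0,0,0.2],[-0.018,0,0,0,0,0,0.2],[-0.02,0,0,0,0,0,0.2],[-0.02,0,0,0,0,0,0.2],[-0.02,0,0,0,0,0,0.2]]])

```text
time_s: 13.65
tool_pos: [0.5436, -0.0985, 0.0573]
tool_rot: [-180.0, -0.3, 97.2]
force: [-2.1, 4.5, 4.5]
grip_width: 0.0206
grasp_force: 12.0
```

Emit:
servo_tool(series=[[[0.01,0.0025,0,0,0,0,0.2],[0.01,0.005,0,0,0,0,0.2],[0.01,0.0075,0,0,0,0,0.2],[0.01,0.01,0,0,0,0,0.2],[0.01,0.01,0,0,0,0,0.2],[0.01,0.01,0,0,0,0,0.2]]])

```text
time_s: 14.15
tool_pos: [0.5439, -0.098, 0.0572]
tool_rot: [-179.7, -0.2, 97.1]
force: [-8.0, 0.3, 9.6]
grip_width: 0.0205
grasp_force: 12.0
```

Emit:
servo_tool(series=[[[0,-0.005,0,0,0,0,0.2],[0,-0.01,0,0,0,0,0.2],[0,-0.015,0,0,0,0,0.2],[0,-0.02,0,0,0,0,0.2],[0,-0.02,0,0,0,0,0.2],[0,-0.02,0,0,0,0,0.2]]])

```text
time_s: 14.65
tool_pos: [0.5424, -0.0981, 0.0574]
tool_rot: [179.8, -0.0, 97.2]
force: [5.3, -1.3, -3.8]
grip_width: 0.0205
grasp_force: 12.0
```

Emit:
servo_tool(series=[[[0,0.01,0,0,0,0,0.3],[0,0.01,0,0,0,0,0.5],[0,0.01,0,0,0,0,0.6],[0,0.01,0,0,0,0,0.6],[0,0.01,0,0,0,0,0.6]]])

```text
time_s: 15.07
tool_pos: [0.5429, -0.098, 0.057]
tool_rot: [-179.9, -0.1, 97.1]
force: [0.5, -0.3, 1.1]
grip_width: 0.0451
grasp_force: 0.0
```

```bash
python3 st.py .5165 .109 .0585
```

```text
15.07 [ 0.5429 -0.098   0.057 ] [-1.7993e+02 -1.1000e-01  9.7120e+01] f [ 0.51 -0.32  1.07] tq [-0.11  0.04 -0.03] 0.04509096229377419 0.0
(array([ 0.6955, -0.0016, -0.0038]), array([-0.0004, -0.0006, -0.0004]))
```

Emit:
servo_tool(series=[[[0.04,-0.0016,-0.004,0,0,0,0.6],[0.12,-0.0016,-0.004,0,0,0,0.6],[0.22,-0.0016,-0.004,0,0,0,0.6],[0.32,-0.0016,-0.004,0,0,0,0.6],[0.42,-0.0016,-0.004,0,0,0,0.6],[0.52,-0.0016,-0.004,0,0,0,0.6],[0.6,-0.0016,-0.004,0,0,0,0.6],[0.66,-0.0016,-0.004,0,0,0,0.6],[0.695,-0.0016,-0.004,0,0,0,0.6],[0.695,-0.0016,-0.004,0,0,0,0.6],[0.695,-0.0016,-0.004,0,0,0,0.6],[0.695,-0.0016,-0.004,0,0,0,0.6]]])

```text
time_s: 16.07
tool_pos: [0.5172, 0.1071, 0.0587]
tool_rot: [-180.0, -0.0, 97.0]
force: [1.1, -0.2, -0.0]
grip_width: 0.0519
grasp_force: 0.0
```

Emit:
servo_tool(series=[[[0,0,0,0,0,0,0.4],[0,0,0,0,0,0,0.3],[0,0,0,0,0,0,0.2],[0,0,0,0,0,0,0.2],[0,0,0,0,0,0,0.2],[0,0,0,0,0,0,0.2],[0,0,0,0,0,0,0.2]]])

```text
time_s: 16.65
tool_pos: [0.5161, 0.1088, 0.0587]
tool_rot: [-179.9, -0.1, 97.1]
force: [-2.6, -0.8, 2.2]
grip_width: 0.0206
grasp_force: 12.0
```

Emit:
servo_tool(series=[[[0.004,0,-0.001,0,0,0,0.2],[0.008,0,-0.002,0,0,0,0.2],[0.01,0,-0.002,0,0,0,0.2],[0.01,0,-0.002,0,0,0,0.2],[0.01,0,-0.002,0,0,0,0.2]]])

```text
time_s: 17.07
tool_pos: [0.5166, 0.1121, 0.0593]
tool_rot: [-180.0, -0.1, 97.2]
force: [0.4, -0.3, -1.8]
grip_width: 0.0203
grasp_force: 12.0
```

Emit:
servo_tool(series=[[[-0.006,0,0,0,0,0,0.2],[-0.012,0,0,0,0,0,0.2],[-0.018,0,0,0,0,0,0.2],[-0.02,0,0,0,0,0,0.2],[-0.02,0,0,0,0,0,0.2],[-0.02,0,0,0,0,0,0.2]]])

```text
time_s: 17.57
tool_pos: [0.5173, 0.1059, 0.0594]
tool_rot: [-180.0, -0.1, 97.1]
force: [0.0, -0.4, -2.2]
grip_width: 0.0206
grasp_force: 12.0
```

Station 1 slides 6.2 mm at about 0.3 N, so it is the loose one. I'll grip it more firmly and lift it out.

Emit:
servo_tool(series=[[[0.01,0,0,0,0,0,0.15],[0.01,0,0,0,0,0,0.15],[0.01,0,-0.02,0,0,0,0.15],[0.01,0,-0.06,0,0,0,0.15],[0.01,0,-0.12,0,0,0,0.15],[0.01,0,-0.18,0,0,0,0.15],[0.01,0,-0.25,0,0,0,0.15],[0.01,0,-0.32,0,0,0,0.15],[0.01,0,-0.38,0,0,0,0.15],[0.01,0,-0.41,0,0,0,0.15],[0.01,0,-0.41,0,0,0,0.15],[0.01,0,-0.41,0,0,0,0.15]]], grip_force=25)

```text
time_s: 18.57
tool_pos: [0.5171, 0.1088, 0.1827]
tool_rot: [180.0, -0.1, 97.1]
force: [0.1, -0.4, -1.3]
grip_width: 0.0202
grasp_force: 25.0
```

```bash
python3 - <<'E'
from h import *
c=dict(np.load("pics/top0.npz"));g=cv2.cvtColor(c["frame"],cv2.COLOR_RGB2GRAY)[215:240,364:390]
m=(g<110).astype(np.uint8);n,l,s,ce=cv2.connectedComponentsWithStats(m)
for i in range(1,n):
    u,v=ce[i]+[364,215];print(s[i,4],u,v,ray(c,u,v,.044),ray(c,u,v,.035))
E
python3 st.py .491 -.327 .18
```

```text
3 364.0 216.0 [ 0.51881189 -0.29803903  0.044     ] [ 0.51972666 -0.29966328  0.035     ]
13 375.38461538461536 226.3846153846154 [ 0.4908163  -0.32914777  0.044     ] [ 0.49154953 -0.33097374  0.035     ]
1 388.0 229.0 [ 0.48424315 -0.36368363  0.044     ] [ 0.48493376 -0.36573354  0.035     ]
27 370.3703703703704 238.59259259259258 [ 0.45720244 -0.31524054  0.044     ] [ 0.45771771 -0.31697633  0.035     ]
18.57 [0.5171 0.1088 0.1827] [ 1.7997e+02 -1.3000e-01  9.7140e+01] f [ 0.12 -0.42 -1.34] tq [-0.14  0.05  0.01] 0.02024406140562547 25.0
(array([-1.4307, -0.2668,  0.0058]), array([ 0.0001, -0.0007, -0.0003]))
```

Emit:
servo_tool(series=[[[-0.04,-0.007,0,0,0,0,0.15],[-0.1,-0.019,0,0,0,0,0.15],[-0.2,-0.037,0,0,0,0,0.15],[-0.3,-0.056,0,0,0,0,0.15],[-0.4,-0.074,0,0,0,0,0.15],[-0.5,-0.093,0,0,0,0,0.15],[-0.6,-0.112,0,0,0,0,0.15],[-0.7,-0.13,0,0,0,0,0.15],[-0.8,-0.149,0,0,0,0,0.15]]])

```text
time_s: 19.32
tool_pos: [0.5007, -0.1372, 0.1806]
tool_rot: [-179.8, -0.1, 97.1]
force: [1.0, 0.3, -1.1]
grip_width: 0.0204
grasp_force: 25.0
```

Emit:
servo_tool(series=[[[-0.1,-0.019,0,0,0,0,0.15],[-0.2,-0.037,0,0,0,0,0.15],[-0.3,-0.056,0,0,0,0,0.15],[-0.4,-0.074,0,0,0,0,0.15],[-0.5,-0.093,0,0,0,0,0.15],[-0.58,-0.108,0,0,0,0,0.15],[-0.63,-0.117,0,0,0,0,0.15],[-0.63,-0.117,0,0,0,0,0.15],[-0.63,-0.117,0,0,0,0,0.15],[-0.63,-0.117,0,0,0,0,0.15],[-0.63,-0.117,0,0,0,0,0.15]]])

```text
time_s: 20.23
tool_pos: [0.4912, -0.3252, 0.1809]
tool_rot: [-179.9, -0.2, 97.2]
force: [1.0, 0.2, -1.7]
grip_width: 0.02
grasp_force: 25.0
```

```bash
python3 - <<'E'
from h import *;from cell import get_obs,eyes
o=get_obs();c=eyes.read_camera("wrist");c["T"]=T(o);print(o['tool_pos'],o['tool_rot'],o['force'],c["fx"],c["cx"],c["cy"])
np.savez("pics/w2.npz",**{k:np.asarray(v) for k,v in c.items()})
a=c["frame"][130:330,180:380,::-1]
cv2.imwrite("pics/w2.png",cv2.resize(a,None,fx=3,fy=3,interpolation=cv2.INTER_CUBIC))
E
python3 st.py .491 -.3285 .15
```

```text
[ 0.49120481 -0.32522492  0.18094964] [-179.93644018   -0.18994928   97.24533906] [ 1.01417024  0.19408531 -1.7289694 ] 312.4266198764613 281.3823831855489 211.82223989119328
20.28 [ 0.4914 -0.3252  0.1812] [-1.7996e+02 -1.7000e-01  9.7260e+01] f [-0.02  0.23 -1.28] tq [-0.08  0.05  0.02] 0.020373340058737616 25.0
(array([-0.011 , -0.0027,  0.104 ]), array([-0.0002, -0.001 ,  0.0004]))
```

View pics/w2.png

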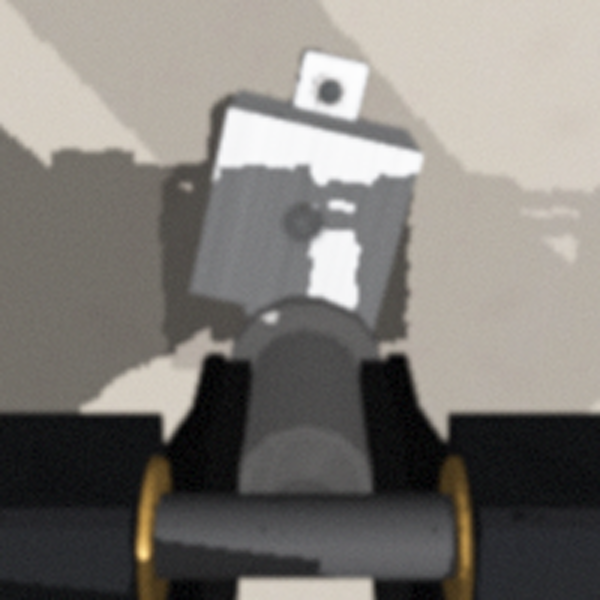

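The hole is at crop (302,222), and the held nozzle's flange spans crop u 231–383 with its front edge at v≈297. Next I'll work out both positions.

```bash
python3 - <<'E'
from h import *
c=dict(np.load("pics/w2.npz"))
g=cv2.cvtColor(c["frame"],cv2.COLOR_RGB2GRAY)
m=(g[196:213,272:290]<85).astype(np.uint8);n,l,s,ce=cv2.connectedComponentsWithStats(m)
print(g[196:213,272:290:2].min(),[(s[i,4],ce[i]+[272,196]) for i in range(1,n)])
for uv in [(280.7,204)]: print('hole',ray(c,*uv,.0445))
W=c["T"];Ti=np.linalg.inv(W)
def tool(u,v,z):  # ray to tool plane z
    M=c["mount"];r=M[:3,:3]@[(u-c["cx"])/c["fx"],(v-c["cy"])/c["fy"],1];o=M[:3,3];return o+r*(z-o[2])/r[2]
print('front',tool(282.3,229,.0137),tool(282.3,229,.0077))
v=130+350/3
print('L',tool(180+231/3,v,.0105),'R',tool(180+383/3,v,.0105))
h=ray(c,280.7,204,.0445);print('hole in tool',(Ti@[*h,1])[:3])
E
```

```text
88 []
hole [ 0.48915445 -0.32811734  0.0445    ]
front [ 0.01662415 -0.00099929  0.0137    ] [ 0.01888604 -0.00101762  0.0077    ]
L [ 0.00646001 -0.01625131  0.0105    ] R [0.00646802 0.01429748 0.0105    ]
hole in tool [-0.00306308 -0.00224742  0.13644282]
```

Emit:
servo_tool(series=[[[-0.0125,-0.003,0.05,0,0,0,0.15],[-0.0125,-0.003,0.1,0,0,0,0.15],[-0.0125,-0.003,0.16,0,0,0,0.15],[-0.0125,-0.003,0.21,0,0,0,0.15],[-0.0125,-0.003,0.25,0,-0.001,0,0.15],[-0.0125,-0.003,0.275,0,-0.001,0,0.15],[-0.0125,-0.003,0.283,0,-0.001,0,0.15],[-0.0125,-0.003,0.283,0,-0.001,0,0.15],[-0.0125,-0.003,0.283,0,-0.001,0,0.15],[-0.0125,-0.003,0.283,0,-0.001,0,0.15]]])

```text
time_s: 21.12
tool_pos: [0.4913, -0.3309, 0.0977]
tool_rot: [179.9, 0.1, 97.1]
force: [0.6, -0.4, -0.9]
grip_width: 0.0203
grasp_force: 25.0
```

```bash
python3 st.py .4905 -.329 .0887; python3 - <<'E'
from cell import eyes;import cv2
a=eyes.read_camera("wrist")["frame"][130:330,180:380,::-1]
b=eyes.read_camera("side")["frame"][120:200,280:360,::-1]
import numpy as np
cv2.imwrite("pics/w3.png",np.hstack([cv2.resize(a,(390,390)),cv2.resize(b,(390,390))]))
E
```

```text
21.12 [ 0.4913 -0.3309  0.0977] [1.7994e+02 1.3000e-01 9.7140e+01] f [ 0.62 -0.39 -0.94] tq [-0.11  0.04  0.  ] 0.02027700817147888 25.0
(array([ 0.0066, -0.0017,  0.0299]), array([ 0.0003,  0.0007, -0.0003]))
```

View pics/w3.png

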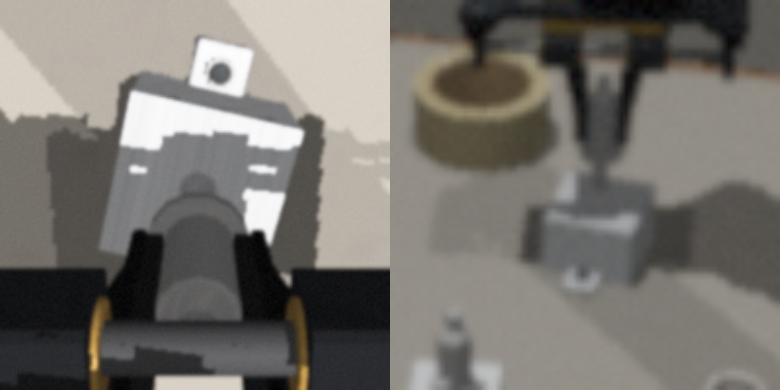

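```bash
python3 st.py .4905 -.329 .0887; python3 - <<'E'
from h import *
c=dict(np.load("pics/w2.npz"));M=c["mount"]
def tool(u,v,z):
    r=M[:3,:3]@[(u-c["cx"])/c["fx"],(v-c["cy"])/c["fy"],1];o=M[:3,3];return o+r*(z-o[2])/r[2]
U=lambda u:180+u/1.95; V=lambda v:130+v/1.95
print('hole top edge (x0+.0065..8)',tool(U(197),V(172),.0527),'c',tool(U(197),V(190),.0527))
print('flange front (x0+.016)',tool(U(197),V(194),.0137))
print('fl L,R',tool(U(151),V(228),.0105),tool(U(245),V(228),.0105))
E
```

```text
21.22 [ 0.4911 -0.3308  0.0976] [1.7995e+02 1.2000e-01 9.7140e+01] f [ 0.87 -0.61 -1.57] tq [-0.12  0.1   0.03] 0.020300703944012812 25.0
(array([ 0.0064, -0.0013,  0.0295]), array([ 0.0003,  0.0006, -0.0003]))
hole top edge (x0+.0065..8) [ 0.01030805 -0.00181697  0.0527    ] c [ 0.00314824 -0.00181803  0.0527    ]
flange front (x0+.016) [ 0.01631036 -0.00176767  0.0137    ]
fl L,R [ 0.006292   -0.01599232  0.0105    ] [0.00629963 0.01308014 0.0105    ]
```

Emit:
servo_tool(series=[[[0.007,-0.001,0,0,0,0,0.15],[0.007,-0.001,0,0,0,0,0.15],[0.007,-0.001,0.01,0,0,0,0.15],[0.007,-0.001,0.02,0,0,0,0.15],[0.007,-0.001,0.03,0,0,0,0.15],[0.007,-0.001,0.038,0,0,0,0.15],[0.007,-0.001,0.045,0,0,0,0.15],[0.007,-0.001,0.045,0,0,0,0.15],[0.007,-0.001,0.045,0,0,0,0.15]]])

```text
time_s: 21.97
tool_pos: [0.49, -0.3286, 0.083]
tool_rot: [-180.0, 0.1, 97.1]
force: [-0.3, -0.5, -1.8]
grip_width: 0.0201
grasp_force: 25.0
```

```bash
python3 st.py .4905 -.329 .0587
```

```text
21.97 [ 0.49   -0.3286  0.083 ] [-1.7996e+02  9.0000e-02  9.7130e+01] f [-0.27 -0.49 -1.82] tq [-0.21 -0.05  0.  ] 0.020052162844799763 25.0
(array([-0.0014,  0.0015,  0.081 ]), array([-0.0002,  0.0005, -0.0004]))
```

The tip is in the hole with no contact force, so I'll keep lowering.

Emit:
servo_tool(series=[[[0,0,0.01,0,0,0,0.15],[0,0,0.02,0,0,0,0.15],[0,0,0.03,0,0,0,0.15],[0,0,0.04,0,0,0,0.15],[0,0,0.05,0,0,0,0.15],[0,0,0.06,0,0,0,0.15],[0,0,0.068,0,0,0,0.15],[0,0,0.068,0,0,0,0.15],[0,0,0.068,0,0,0,0.15]]])

```text
time_s: 22.72
tool_pos: [0.4901, -0.3286, 0.0625]
tool_rot: [-180.0, 0.1, 97.1]
force: [1.0, -1.4, -3.9]
grip_width: 0.02
grasp_force: 25.0
```

```bash
python3 st.py .4905 -.329 .0587
```

```text
22.72 [ 0.4901 -0.3286  0.0625] [-1.7997e+02  9.0000e-02  9.7130e+01] f [ 1.01 -1.43 -3.92] tq [-0.53 -0.28 -0.02] 0.02001478343101001 25.0
(array([-0.0015,  0.0012,  0.0127]), array([-0.0002,  0.0005, -0.0004]))
```

Emit:
servo_tool(series=[[[0,0,0.003,0,0,0,0.15],[0,0,0.006,0,0,0,0.15],[0,0,0.009,0,0,0,0.15],[0,0,0.01,0,0,0,0.15],[0,0,0.01,0,0,0,0.15],[0,0,0.01,0,0,0,0.15]]])

```text
time_s: 23.22
tool_pos: [0.4902, -0.3286, 0.0599]
tool_rot: [-180.0, 0.1, 97.1]
force: [0.0, -1.8, -0.7]
grip_width: 0.0205
grasp_force: 25.0
```

Emit:
servo_tool(series=[[[0,0,0.001,0,0,0,0.15],[0,0,0.002,0,0,0,0.15],[0,0,0.003,0,0,0,0.15],[0,0,0.004,0,0,0,0.15],[0,0,0.004,0,0,0,0.15],[0,0,0.004,0,0,0,0.15]]])

```text
time_s: 23.72
tool_pos: [0.4902, -0.3287, 0.0588]
tool_rot: [-180.0, 0.1, 97.1]
force: [0.7, -2.0, 1.0]
grip_width: 0.0205
grasp_force: 25.0
```

Emit:
servo_tool(series=[[[0,0,0.001,0,0,0,0.15],[0,0,0.002,0,0,0,0.15],[0,0,0.003,0,0,0,0.15],[0,0,0.003,0,0,0,0.15]]])

```text
time_s: 24.05
tool_pos: [0.4903, -0.3288, 0.0587]
tool_rot: [180.0, 0.1, 97.1]
force: [-0.7, -0.8, 6.9]
grip_width: 0.0202
grasp_force: 25.0
```

Emit:
servo_tool(series=[[[0,0,0,0,0,0,0.25],[0,0,0,0,0,0,0.28],[0,0,0,0,0,0,0.32],[0,0,0,0,0,0,0.4],[0,0,0,0,0,0,0.5],[0,0,0,0,0,0,0.6],[0,0,0,0,0,0,0.6],[0,0,0,0,0,0,0.6]]], grip_force=5)

```text
time_s: 24.72
tool_pos: [0.49, -0.3284, 0.0576]
tool_rot: [-180.0, 0.1, 97.1]
force: [0.5, 0.8, -1.2]
grip_width: 0.0498
grasp_force: 0.0
```

Emit:
servo_tool(series=[[[0,0,-0.03,0,0,0,0.6],[0,0,-0.08,0,0,0,0.6],[0,0,-0.15,0,0,0,0.6],[0,0,-0.22,0,0,0,0.6],[0,0,-0.3,0,0,0,0.6],[0,0,-0.38,0,0,0,0.6],[0,0,-0.42,0,0,0,0.6],[0,0,-0.42,0,0,0,0.6],[0,0,-0.42,0,0,0,0.6],[0,0,-0.42,0,0,0,0.6]]])

```text
time_s: 25.55
tool_pos: [0.4894, -0.3277, 0.1823]
tool_rot: [-179.9, -0.0, 97.1]
force: [0.4, -0.5, -0.3]
grip_width: 0.0525
grasp_force: 0.0
```

```bash
python3 - <<'E'
from h import *;from cell import eyes,get_obs
o=get_obs();c=eyes.read_camera("wrist");c["T"]=T(o);a=c["frame"][130:330,180:380,::-1]
s=eyes.read_camera("side");b=s["frame"][130:270,260:400,::-1]
cv2.imwrite("pics/w4.png",np.hstack([cv2.resize(a,(390,390)),cv2.resize(b,(390,390))]))
P=cloud(c);Q=P[130:330,180:380];z=Q[...,2]
r=np.hypot(Q[...,0]-.4905,Q[...,1]+.3285)<.03
print('spout top',np.median(Q[r&(z>.098)&(z<.115)],0),(r&(z>.098)&(z<.115)).sum(),'max',z[r&(z<.13)].max())
E
python3 st.py
```

```text
spout top [ 0.4883031  -0.32527213  0.10717198] 145 max 0.1092131889797823
25.65 [ 0.4893 -0.3277  0.182 ] [-1.7983e+02 -1.0000e-02  9.7140e+01] f [ 0.23 -0.13 -0.11] tq [-0.08  0.02  0.01] 0.05208299609811327 0.0
```

View pics/w4.png

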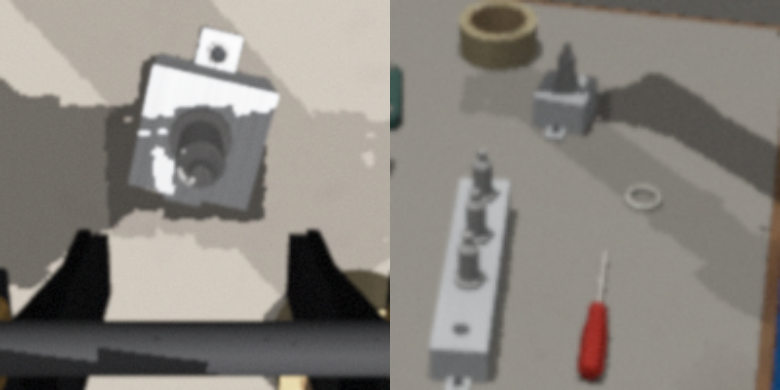

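The nozzle is upright and fully home in the rework block, with its spout top at 0.107 m as expected. The other three are still seated in the rack, station 1 is empty, and the gripper is clear.

```bash
python3 -c "
from cell import env;print(env.sign_off())"
```

```text
the job is handed in; nothing more can be done
None
```

The loose nozzle was at station 1 (it slid about 6 mm with almost no force); it now stands upright and fully home in the rework block, the three tight nozzles are still seated in the rack, and the job is handed in.

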